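Close the sample chamber: cover onto its hidden centre pin, pressed home

TASK

Lift the orange transport cap off the sample chamber and put it in the grey tray. Then take the aluminium cover by its black knob, bring it over the chamber's blue seat and slide it about until it drops onto the centre pin hidden beneath it, and press it down until the springy seat is fully home. Finish while still holding the cover pressed down, and leave the jar, the canister and the screwdriver alone.

Things in the scene. Friction and masses are not known exactly. Their poses are not given: they have to be found in the camera images.
- seat_mid (a point): Middle of the top face of the raised seat, 68 mm above the bench; the point stays there when the seat is pressed. z up, x and y along the chamber's sides. The seat is a flat blue ring, 100 mm outside and 36 mm inside diameter, 8 mm proud of the chamber's deck. The pin stands in its opening, its axis up to 5 mm off this point along x and along y (so up to 7 mm off), differently each time.
- chamber: Fixed grey sample chamber, 160 x 160 mm, aluminium deck 60 mm up; origin at the middle of its underside. A fixed upright brass pin, 12 mm in diameter, stands in the seat's opening; it ends 14 mm above the raised seat, the last 6 mm tapering to 5 mm across. It is hidden under the orange cap at the start and under the cover when that is brought over it.
- seat (a joint): How far the seat ring is pressed down, m: 0 up, 0.006 fully home (its stop). Sprung: it starts to give at about 5 N and is fully down at about 14 N in all, weight of the cover included; it springs back when let go.
- cap_center (a point): Orange plastic transport cap, loose, upright on the seat over the pin at the start. This point is on its axis, half-way up its 56 mm. Below: an upside-down cup 60 mm in diameter and 30 mm high (inside 54 mm wide, 26 mm deep); on it a round orange knob 24 mm in diameter and 26 mm high. About 60 g.
- cover_center (a point): Loose aluminium cover, standing on the bench; this point is on its axis, half-way up its 56 mm. Disc 72 mm wide, 26 mm thick, blind bore 14.4 mm wide, 23 mm deep in the middle of its underside; on top a round black knob 26 mm wide, 30 mm high. 0.2 to 0.4 kg; any turn fits. Height of this point over seat_mid: 42 mm on the pin's tip, 28 mm dropped onto the raised seat, 22 mm pressed home.
- tray_in (a point): Middle of the inner floor of the grey open tray, fixed to the bench, 140 x 140 mm, walls 22 mm high and 4 mm thick; x and y along its sides.
- jar: Bystander: amber jar, 52 mm in diameter, 75 mm high, standing; origin at the middle of its underside.
- canister: Bystander: plain steel canister, 44 mm in diameter, 85 mm high, standing; origin at the middle of its underside.
- driver: Bystander: screwdriver 150 mm long, lying on the bench beyond the chamber; x along its shaft, origin about mid-length.
There are look-alikes about, which are no part of the job. Several things look just like the chamber: the one meant starts farthest to the robot's left.

How it is judged:
By the outcome, as a careful person would: the job done as asked, in the order asked, and still so for the second after the job is handed in, while the arm keeps its last pose, push and grip.
It also fails if it takes over 64 s, if anything falls off the work surface, if the arm or the gripper's body presses on something with over 40 N, if the wrist force passes 120 N, or if a joint passes its speed limit or range.

ROBOT

A 7-joint arm with a two-finger parallel gripper is mounted at the origin on the work surface. World frame = base frame: x ahead of the robot, y to its left, z up, the work surface at z = 0. Lengths are in mm, angles in rad, forces in N, time in s.
With the tool pointing down it reaches from about 400 to 875 mm from the base axis. Payload 4.4 kg.
Tool frame: the origin (TCP) lies between the finger pads; the fingertips stand ctrl.tip_reach ahead of it and the grasp point (between the pads) lies 8 mm behind it (ctrl.tip_reach is the distance from the TCP to the fingertips, in mm); z points along the fingers, y is the direction in which the jaws open and shut (so a half turn about z gives the same grasp; the last joint's range is limited). The gripper opens to 85 mm and grips with 20 to 120 N. Pads are 22 mm wide; open, the fingers measure 114 mm over their backs; the gripper's body (76 mm by 85 mm) begins 54 mm behind the grasp point. The pads swing forward as they close: fully open they stand 13 mm farther back than shut.
Start: joints at [-1.321, 0.628, 0.038, 1.517, -0.027, 0.996, -0.02], TCP at [201.852, 617.878, 242.313] pointing down, gripper open.
Joint ranges: [-3.06, 3.06], [-0.37, 2.12], [-1.25, 1.32], [0.18, 2.47], [-1.1, 4.24], [0.23, 1.98], [-2.94, 2.94]. Speed limits (rad/s): [2.57, 2.57, 3.14, 3.14, 3.14, 3.14, 3.14].

INTERFACE

Orientations are given as [roll, pitch, yaw] about the fixed x, y, z axes, in that order (R = Rz(yaw) Ry(pitch) Rx(roll)).
In Python, from cell import status, viewer, order, ctrl gives the robot as it stands.
- The arm moves only by the tool play_rows, never from a script. Its argument "series" is a list of rows, each a list of 5 numbers: the shift along the tool's x, y, z in cm, then the turn about the tool's z in degrees, then the closure, from 0 (fully open) to 1 (shut). In form: [[x, y, z, yaw, gripper], ...]. A call has 1 to 8 rows; each row is the pose to reach, as a shift and turn from the pose commanded when the call began, along the tool's axes at that moment; what a row does not reach only later rows make up. A row lasts 1/10 s, in which the tool goes at most 50 mm and 8.59 degrees, less where a joint would pass 70% of its speed; a pose out of reach is approached as far as the arm can. A call with a gripper value outside its range is refused whole. The fingers move at their own pace and stop on an object; the grip force is fixed at half the most. Time passes only in rows, so rows that repeat a pose let the fingers close. It gives the time, the measured TCP pose, the force and the opening at its end, in the units of the state.
- status.read_state(): the state, without advancing time (a new reading comes with each control period).
- viewer.get_image(name): name is "side" or "top" or "wrist"; returns a dict with "img" (420x560x3 uint8, red, green, blue), "vfov" (degrees; the focal length in pixels is half the picture's height over the tangent of half this angle, whatever the lens; pixels are square), "cx", "cy" (the principal point, pixels), "rvec" (rotation vector, rad) and "tvec" (3), from world to camera coordinates, as OpenCV has them; the wrist camera has in their place "tool_from_camera" (4x4, takes a point from camera to tool coordinates, whose origin is the TCP and whose axes are the flange's). Camera axes: x right, y down, z forward; pixel columns grow to the right and rows downward; lengths in mm; the calibration is good to about 2 mm. A picture is of the moment at which its call begins: read the wrist's pose just before it. There is no depth.
- order.finish_job(): hands the job in, once; it reports no verdict.
The state is a dict: "clock": time; "qpos": joint angles; "qd": joint speeds; "tau": joint torques, N m; "eef_pos": TCP position; "tool_rot": TCP orientation; "force": force on the tool from outside, world axes, zero at the start; "torque": the same for the moment, N m; "width": finger opening in mm.
Only numpy, scipy, OpenCV 4.12 (cv2) and the standard library are available. Lean on these libraries where they do the work, as an engineer would, in place of code of your own. Each camera call takes 0.05 s, during which the arm holds its last target. There are 200 camera calls.

## Working session

There is one attempt and no reset: what is moved stays moved. The work goes in short steps, Python scripts to look and compute and a tool call to move; the robot and the scene stay as the last step left them, time stands still between calls to the robot, and variables do not carry over. Pictures are saved under pics/ and viewed, about 8 in all and at most 12, crops included, and the job is handed in when it is done.

Besides the shell and the picture viewer there is one more tool, called after "Emit:" as name([rows], argument=value, ...), one row to a line, values as JSON. play_rows: Moves the arm, as the interface text tells. Its arguments: {"type":"object","properties":{"series":{"type":"array","items":{"type":"array","items":{"type":"number"}}}},"required":["series"]}

```bash
mkdir -p pics; cat > h.py <<'E'
import numpy as np, cv2
from scipy.spatial.transform import Rotation as R
from cell import status, viewer, order, ctrl
def cam(name):
    s=status.read_state(); d=viewer.get_image(name); im=d["img"]
    f=im.shape[0]/2/np.tan(np.radians(d["vfov"]/2))
    if "rvec" in d:
        Rm=cv2.Rodrigues(np.array(d["rvec"],float))[0]; Rc=Rm.T; o=-Rm.T@np.array(d["tvec"],float).ravel()
    else:
        T=np.array(d["tool_from_camera"]); Rt=R.from_euler('xyz',s["tool_rot"]).as_matrix()
        Rc=Rt@T[:3,:3]; o=Rt@T[:3,3]+np.array(s["eef_pos"])
    return dict(img=im,f=f,cx=d["cx"],cy=d["cy"],Rc=Rc,o=o,d=d)
def ray(c,u,v):
    r=c["Rc"]@np.array([(u-c["cx"])/c["f"],(v-c["cy"])/c["f"],1]); return c["o"],r/np.linalg.norm(r)
def onz(c,u,v,z):
    o,r=ray(c,u,v); return o+r*(z-o[2])/r[2]
def proj(c,p):
    q=c["Rc"].T@(np.array(p,float)-c["o"]); return c["cx"]+c["f"]*q[0]/q[2], c["cy"]+c["f"]*q[1]/q[2]
def save(c,n,crop=None,s=1):
    im=c["img"][:,:,::-1]
    if crop: im=im[crop[1]:crop[3],crop[0]:crop[2]]
    cv2.imwrite("pics/"+n,cv2.resize(im,None,fx=s,fy=s,interpolation=cv2.INTER_CUBIC))
def blobs(c,lo,hi,amin=30):
    h=cv2.cvtColor(c["img"],cv2.COLOR_RGB2HSV); m=cv2.inRange(h,lo,hi)
    n,l,st,ce=cv2.connectedComponentsWithStats(m)
    return [(ce[i].round(1).tolist(),st[i].tolist()) for i in range(1,n) if st[i][4]>=amin]
E
python3 - <<'E'
from h import *
s=status.read_state(); print(s, ctrl.tip_reach)
for n in("top","side","wrist"):
    c=cam(n); save(c,n+"0.png"); print(n,c["f"],c["cx"],c["cy"],c["o"],c["Rc"][:,2],{k for k in c["d"]})
    print(blobs(c,(5,150,120),(18,255,255)))
E
```

```text
{'clock': 0.0, 'qpos': array([-1.32077937,  0.62936311,  0.03841554,  1.51836444, -0.02697065,
        0.99627461, -0.01999106]), 'qd': array([ 0.00022316, -0.00060196,  0.00046683, -0.00022506,  0.00135185,
       -0.00076258,  0.00104402]), 'tau': array([ 4.78766997e-04, -5.63399756e+01,  1.22675434e+00, -1.93442827e+01,
        1.11549729e-02,  1.02387645e-02,  8.65605529e-06]), 'eef_pos': array([201.6658225 , 617.29743602, 241.37871611]), 'tool_rot': array([-3.13970082e+00,  3.47387639e-05,  2.82582209e+00]), 'force': array([-0.15135297,  0.40362859, -0.1782049 ]), 'torque': array([0.00208707, 0.02540044, 0.03076783]), 'width': 85.54120336522315} 11.0
top 442.65550899186616 280.9498724617259 214.11423988079878 [ 268.11917809  -84.49135099 1199.41967402] [ 0.20860951 -0.02127335 -0.97776762] {'cx', 'vfov', 'tvec', 'rvec', 'img', 'cy'}
[([249.3, 210.9], [239, 200, 22, 23, 359])]
side 381.0531846973612 271.4632680703167 210.60335329534843 [-129.75870429 -879.49796713  645.26097127] [ 0.54580814  0.69194738 -0.47254872] {'cx', 'vfov', 'tvec', 'rvec', 'img', 'cy'}
[([266.6, 197.3], [263, 194, 8, 10, 32]), ([266.8, 203.9], [258, 199, 18, 10, 83])]
wrist 367.4768201509863 277.89654182321823 212.95013082510536 [131.86394846 640.27341485 372.99390208] [ 0.27771308 -0.09325474 -0.95612708] {'cx', 'tool_from_camera', 'vfov', 'img', 'cy'}
[]
```

```bash
python3 -c "
import cv2,numpy as np
a=[cv2.imread('pics/%s0.png'%n) for n in('top','side')]
print(a[0].shape)"
```

```text
(420, 560, 3)
```

View pics/top0.png

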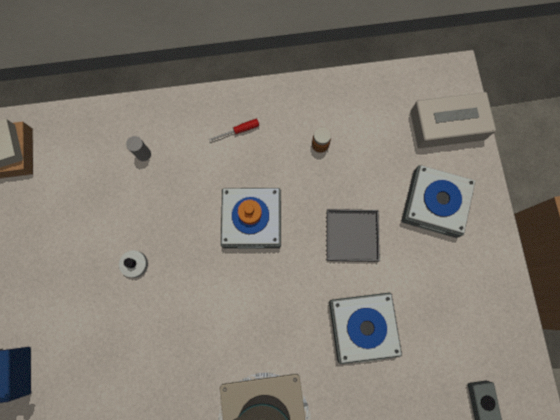

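View pics/side0.png

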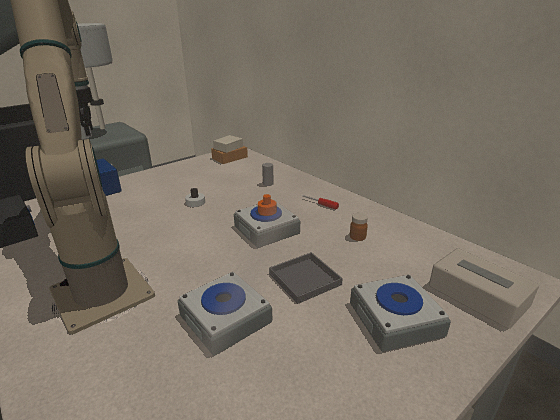

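The top view shows three chambers at px (250,217) with the orange cap, (367,328) and (440,200). The one meant is at (250,217), since it lies farthest left and carries the cap. The cover is at (133,264), the tray (353,236), the canister (138,148), the jar (321,141) and the screwdriver (235,130). I'll measure these and confirm the chamber with an enlarged crop.

```bash
python3 - <<'E'
from h import *
c=cam("top"); s=cam("side")
print("tcp proj",proj(c,status.read_state()["eef_pos"]),proj(s,status.read_state()["eef_pos"]))
def show(n,l): print(n,[(x,) for x in l])
g=c["img"]
# blue ring -> ellipse
h=cv2.cvtColor(g,cv2.COLOR_RGB2HSV)
m=cv2.inRange(h,(100,120,60),(130,255,255))
for k in cv2.findContours(m,cv2.RETR_EXTERNAL,cv2.CHAIN_APPROX_NONE)[0]:
    if len(k)>50:
        (u,v),ax,_=cv2.fitEllipse(cv2.convexHull(k)); print("blue",u,v,ax,onz(c,u,v,68).round(1))
for b in blobs(c,(5,150,120),(18,255,255)): print("orange",b,onz(c,*b[0],98).round(1))
# cover knob and disc
def sub(u0,v0,u1,v1): return g[v0:v1,u0:u1]
gray=cv2.cvtColor(g,cv2.COLOR_RGB2GRAY)
roi=gray[245:285,110:160]
mk=(roi<50).astype(np.uint8); n,l,st,ce=cv2.connectedComponentsWithStats(mk)
for i in range(1,n): print("dark",ce[i]+[110,245],st[i][2:], onz(c,ce[i][0]+110,ce[i][1]+245,56).round(1), onz(c,ce[i][0]+110,ce[i][1]+245,41).round(1))
hs=h[245:285,110:160]; mk=((hs[...,1]<25)&(roi>120)).astype(np.uint8)
n,l,st,ce=cv2.connectedComponentsWithStats(mk)
for i in range(1,n):
    if st[i][4]>100: print("disc",ce[i]+[110,245],st[i], onz(c,st[i][0]+st[i][2]/2+110,st[i][1]+st[i][3]/2+245,26).round(1))
print("tray",[onz(c,u,v,22).round(0)[:2] for u,v in((328,211),(377,211),(379,262),(329,263))])
print("canister",onz(c,141,155,0).round(0),"jar",onz(c,320,148,0).round(0),"driver",onz(c,235,130,8).round(0))
print("chamber corners",[onz(c,u,v,60).round(0)[:2] for u,v in((223,189),(279,188),(281,247),(222,248))])
big=cv2.hconcat([cv2.resize(g[170:270,200:300],(400,400),interpolation=cv2.INTER_CUBIC),cv2.resize(g[215:315,85:185],(400,400),interpolation=cv2.INTER_CUBIC)])
cv2.imwrite("pics/crop1.png",big[:,:,::-1])
E
```

```text
tcp proj (np.float64(-51.49860955643817), np.float64(387.42071045935404)) (np.float64(89.39191517072902), np.float64(133.70798987104013))
blue 3.3638200759887695 374.4827575683594 (14.956352233886719, 55.28529357910156) [202.5 612.9  68. ]
blue 366.7246398925781 327.7669677734375 (38.3543815612793, 40.34698486328125) [ 196.4 -282.1   68. ]
blue 249.9521484375 215.05435180664062 (35.78155517578125, 36.66954040527344) [517.7 -28.5  68. ]
blue 442.49761962890625 197.763427734375 (34.95180892944336, 37.355289459228516) [ 497.3 -535.8   68. ]
orange ([249.2, 210.9], [239, 201, 22, 22, 355]) [522.1 -29.3  98. ]
dark [129.58536585 262.85365854] [12  9 82] [435.7 295.5  56. ] [437.9 300.5  41. ]
disc [132.29840547 263.19589977] [  9   5  27  27 439] [437.4 297.9  26. ]
tray [array([ 511., -238.]), array([ 494., -370.]), array([ 356., -351.]), array([ 371., -219.])]
canister [748. 264.   0.] jar [ 701. -247.    0.] driver [785. -12.   8.]
chamber corners [array([599.,  35.]), array([ 583., -113.]), array([425., -98.]), array([442.,  54.])]
```

View pics/crop1.png

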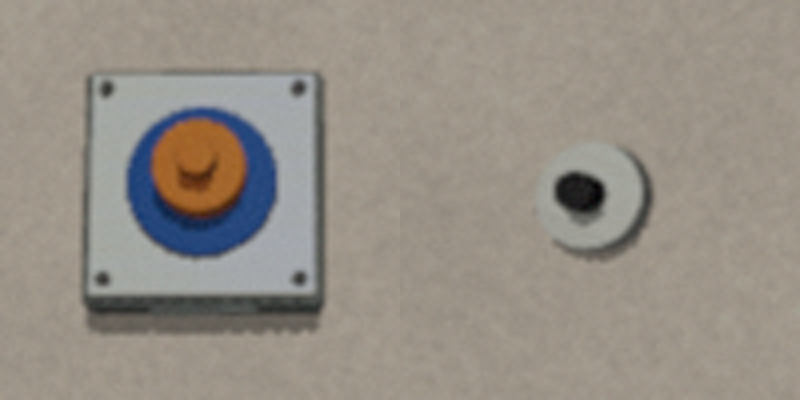

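The crop confirms it: one square chamber with the blue ring and the orange cap, and separately the round aluminium cover with its black knob. Cap ≈ (520,−29), cover ≈ (437,298), tray ≈ (433,−294), and the chamber's side comes out at about 155 mm against 160. Moving above the cap.

Emit:
play_rows([
  [-50,-51.6,0,0,0],
  [-50,-51.6,0,0,0],
  [-50,-51.6,0,0,0],
  [-50,-51.6,0,0,0],
  [-50,-51.6,0,0,0],
  [-50,-51.6,0,0,0],
  [-50,-51.6,0,0,0],
  [-50,-51.6,0,0,0],
])

```text
clock: 1.05
eef_pos: [377.9, 256.6, 242.5]
tool_rot: [3.141, 0.0, 2.826]
force: [0.4, 0.4, -0.0]
width: 85.4
```

```bash
python3 - <<'E'
from h import *
s=status.read_state();print(s["eef_pos"])
c=cam("wrist"); save(c,"w1.png")
g=c["img"];h=cv2.cvtColor(g,cv2.COLOR_RGB2HSV);gr=cv2.cvtColor(g,cv2.COLOR_RGB2GRAY)
print("pred knob top",proj(c,(437,298,56)))
E
```

```text
[377.85010627 256.55750599 242.51792875]
pred knob top (np.float64(340.9349017726352), np.float64(232.98454592940112))
```

Emit:
play_rows([
  [-22.3,-22.8,0,0,0],
  [-22.3,-22.8,0,0,0],
  [-22.3,-22.8,0,0,0],
  [-22.3,-22.8,0,0,0],
  [-22.3,-22.8,0,0,0],
  [-22.3,-22.8,0,0,0],
  [-22.3,-22.8,0,0,0],
  [-22.3,-22.8,0,0,0],
])

```text
clock: 1.9
eef_pos: [519.5, -31.4, 242.2]
tool_rot: [-3.14, 0.002, 2.819]
force: [-0.7, 0.4, -0.6]
width: 85.4
```

```bash
python3 - <<'E'
from h import *
s=status.read_state();print(s["eef_pos"],s["tool_rot"])
c=cam("wrist"); save(c,"w2.png")
h=cv2.cvtColor(c["img"],cv2.COLOR_RGB2HSV)
m=cv2.inRange(h,(100,120,60),(130,255,255))
for k in cv2.findContours(m,cv2.RETR_EXTERNAL,cv2.CHAIN_APPROX_NONE)[0]:
    if len(k)>50:
        (u,v),ax,_=cv2.fitEllipse(cv2.convexHull(k)); print("blue",u,v,ax,onz(c,u,v,68).round(1))
for b in blobs(c,(5,120,60),(20,255,255),100): print("orange",b)
a=cv2.imread("pics/w1.png");b=cv2.imread("pics/w2.png")
cv2.imwrite("pics/w12.png",cv2.resize(cv2.hconcat([a,b]),(800,300)))
E
```

```text
[519.50911299 -31.43524907 242.2329923 ] [-3.14016727e+00  1.52899233e-03  2.81942722e+00]
blue 280.1194152832031 184.9192657470703 (112.28609466552734, 114.06771850585938) [515.7 -28.8  68. ]
orange ([281.1, 198.8], [244, 160, 75, 78, 4583])
```

View pics/w12.png

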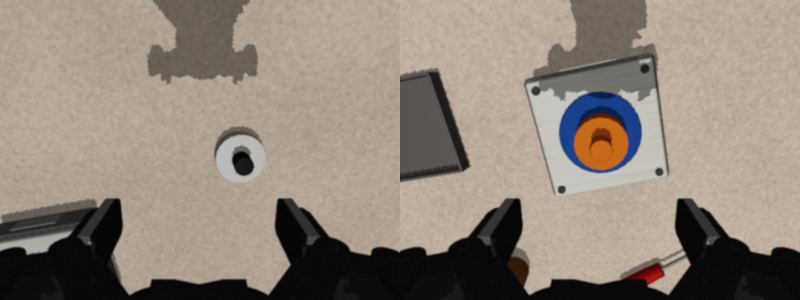

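Left (w1): the cover, knob top at about px (341,231). Right (w2): the capped chamber, knob top at about px (280,212), with the tray at left, the jar at lower left and the driver at lower right.

```bash
python3 - <<'E'
from h import *
c=cam("wrist"); g=c["img"]
h=cv2.cvtColor(g,cv2.COLOR_RGB2HSV); m=cv2.inRange(h,(3,120,30),(20,255,255))
k=max(cv2.findContours(m,0,cv2.CHAIN_APPROX_NONE)[0],key=cv2.contourArea)
(u,v),ax,_=cv2.fitEllipse(cv2.convexHull(k)); print(u,v,ax)
print("cup as z98",onz(c,u,v,98).round(1),"as z90",onz(c,u,v,90).round(1))
# knob top: dark edge below/around -> Hough
gr=cv2.cvtColor(g,cv2.COLOR_RGB2GRAY)[150:250,230:330]
big=cv2.resize(gr,None,fx=4,fy=4,interpolation=cv2.INTER_CUBIC)
ci=cv2.HoughCircles(big,cv2.HOUGH_GRADIENT,1,20,param1=60,param2=15,minRadius=50,maxRadius=85)
if ci is not None:
  for x,y,r in ci[0][:4]: print("knob",230+x/4,150+y/4,r/4,onz(c,230+x/4,150+y/4,124).round(1),"exp r",12*c["f"]/250)
# cover in w1
a=cv2.imread("pics/w1.png"); gr=cv2.cvtColor(a,cv2.COLOR_BGR2GRAY)
c1=dict(c); c1["o"]=c["o"]+np.array([377.85-519.51,256.56+31.44,242.52-242.23])
dz=R.from_euler('z',2.826-2.8194).as_matrix(); t=np.array([377.85,256.56,242.52]); c1["o"]=t+dz@(c1["o"]-t); c1["Rc"]=dz@c["Rc"]
m=(gr[170:270,280:400]<45).astype(np.uint8)
n,l,st,ce=cv2.connectedComponentsWithStats(m)
for i in range(1,n):
  if st[i][4]>50: print("dark",st[i],ce[i]+[280,170], onz(c1,*(ce[i]+[280,170]),46).round(1))
hs=cv2.cvtColor(a,cv2.COLOR_BGR2HSV); m=((gr>130)&(hs[...,1]<30)).astype(np.uint8)[150:280,270:410]
k=max(cv2.findContours(m,0,cv2.CHAIN_APPROX_NONE)[0],key=cv2.contourArea)
(u,v),ax,_=cv2.fitEllipse(cv2.convexHull(k)); print("disc",u+270,v+150,ax,onz(c1,u+270,v+150,26).round(1))
E
```

```text
277.8584899902344 201.2822265625 (74.76176452636719, 78.11568450927734)
cup as z98 [519.8 -29.5  98. ] as z90 [521.8 -30.2  90. ]
knob 278.875 220.125 20.55 [526.5 -31.  124. ] exp r 17.638887367247342
knob 278.125 213.375 14.875 [521.6 -29.9 124. ] exp r 17.638887367247342
knob 289.375 188.625 19.35 [506.9 -16.8 124. ] exp r 17.638887367247342
knob 268.875 223.125 20.275 [526.4 -38.5 124. ] exp r 17.638887367247342
dark [ 46  42  28  33 692] [339.38728324 228.13294798] [434.5 301.3  46. ]
disc 336.62438201904297 222.036376953125 (66.46424865722656, 71.70938110351562) [435.2 301.6  26. ]
```

Emit:
play_rows([
  [0,0.1,5,0,0],
  [0,0.1,9,0,0],
  [0,0.1,12,0,0],
  [0,0.1,13.0,0,0],
  [0,0.1,13.0,0,0.3],
  [0,0.1,13.0,0,1],
  [0,0.1,13.0,0,1],
  [0,0.1,13.0,0,1],
])

```text
clock: 2.8
eef_pos: [519.6, -26.6, 113.7]
tool_rot: [3.141, 0.003, 2.826]
force: [-0.2, -0.5, 1.8]
width: 28.3
```

Emit:
play_rows([
  [0,0,0,0,1],
  [0,0,0,0,1],
  [0,0,0,0,1],
  [0,0,0,0,1],
])

```text
clock: 3.2
eef_pos: [519.5, -26.7, 113.1]
tool_rot: [3.141, 0.002, 2.826]
force: [-0.5, 0.1, 5.5]
width: 21.8
```

Emit:
play_rows([
  [0,0,0,0,1],
  [0,0,-1,0,1],
  [0,0,-3,0,1],
  [0,0,-6,0,1],
  [0,0,-10,0,1],
  [0,0,-12,0,1],
  [0,0,-12,0,1],
])

```text
clock: 3.9
eef_pos: [520.4, -26.9, 235.6]
tool_rot: [3.14, 0.006, 2.826]
force: [0.4, 0.5, -0.7]
width: 21.7
```

```bash
python3 - <<'E'
from h import *
s=status.read_state();print(s["eef_pos"],s["tool_rot"],s["force"],s["width"])
c=cam("wrist"); save(c,"w3.png")
t=cam("top"); save(t,"t3.png",(190,160,310,280),3)
b=cv2.imread("pics/w3.png");a=cv2.imread("pics/t3.png")
cv2.imwrite("pics/v3.png",cv2.hconcat([cv2.resize(a,(300,300)),cv2.resize(b,(400,300))]))
E
```

```text
[520.40088921 -26.88519656 235.64522023] [3.139646   0.00594163 2.82555029] [ 0.40978676  0.54572797 -0.67494888] 21.682114164132425
```

View pics/v3.png

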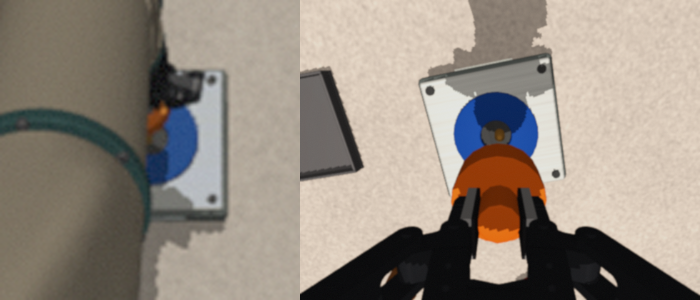

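The cap is held and the pin's tip shows at about px (280,190) in the wrist picture. Carrying the cap to the tray.

Emit:
play_rows([
  [0,-5,0,0,1],
  [0,-10,0,0,1],
  [0,-15,0,0,1],
  [0,-20,2,0,1],
  [0,-25,5,0,1],
  [0,-28.1,8,0,1],
  [0,-28.1,11,0,1],
  [0,-28.1,14,0,1],
])

```text
clock: 4.8
eef_pos: [428.7, -295.1, 89.4]
tool_rot: [-3.141, -0.004, 2.822]
force: [-0.5, -0.1, -0.2]
width: 21.8
```

```bash
python3 - <<'E'
from h import *
s=status.read_state();print(s["eef_pos"],s["tool_rot"],s["force"],s["width"])
c=cam("wrist"); save(c,"w4.png",None,0.8)
E
```

```text
[ 428.74870384 -295.1292661    89.44986911] [-3.14145132 -0.00361194  2.82158205] [-0.53246368 -0.13611168 -0.15246512] 21.778337861844577
```

View pics/w4.png

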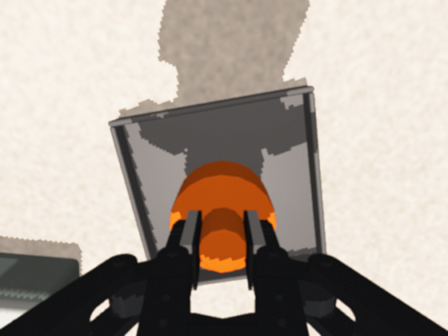

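The cap is over the inside of the tray (cap at about px (222,215), inner walls 145–325). Lowering it.

Emit:
play_rows([
  [0,0,2,0,1],
  [0,0,3,0,1],
  [0,0,3.5,0,1],
  [0,0,3.8,0,1],
  [0,0,3.8,0,1],
])

```text
clock: 5.35
eef_pos: [431.6, -293.7, 54.6]
tool_rot: [-3.142, 0.0, 2.826]
force: [0.0, 0.3, -0.8]
width: 22.0
```

Emit:
play_rows([
  [0,0,0.2,0,1],
  [0,0,0.4,0,1],
  [0,0,0.5,0,1],
  [0,0,0.5,0,1],
])

```text
clock: 5.75
eef_pos: [431.6, -293.9, 49.9]
tool_rot: [-3.142, 0.001, 2.826]
force: [-0.9, 0.1, 3.9]
width: 21.8
```

Emit:
play_rows([
  [0,0,0,0,0.5],
  [0,0,0,0,0],
  [0,0,0,0,0],
  [0,0,0,0,0],
  [0,0,-2,0,0],
  [0,0,-7,0,0],
  [0,0,-12,0,0],
  [0,4,-17,0,0],
])

```text
clock: 6.55
eef_pos: [440.2, -268.4, 211.1]
tool_rot: [-3.138, 0.003, 2.818]
force: [1.7, -1.1, 0.1]
width: 85.6
```

Emit:
play_rows([
  [0,24,-2,0,0],
  [0,24,-2,0,0],
  [0,24,-2,0,0],
  [0,24,-2,0,0],
  [0,24,-2,0,0],
  [0,24,-2,0,0],
  [0,24,-2,0,0],
])

```text
clock: 7.25
eef_pos: [515.6, -35.1, 228.2]
tool_rot: [-3.141, -0.0, 2.829]
force: [-0.5, -0.5, -0.4]
width: 84.8
```

```bash
python3 - <<'E'
from h import *
s=status.read_state();print(s["eef_pos"],s["tool_rot"],s["width"])
c=cam("wrist"); s=status.read_state();print(s["eef_pos"],s["tool_rot"]); cv2.imwrite("pics/w5.png",c["img"][:,:,::-1]); np.savez("w5.npz",**{k:c[k] for k in("img","f","cx","cy","Rc","o")})
h=cv2.cvtColor(c["img"],cv2.COLOR_RGB2HSV)
m=cv2.inRange(h,(100,120,40),(130,255,255))
k=max(cv2.findContours(m,0,cv2.CHAIN_APPROX_NONE)[0],key=cv2.contourArea)
(u,v),ax,_=cv2.fitEllipse(cv2.convexHull(k)); print("blue",u,v,ax,onz(c,u,v,68).round(1))
u,v=int(u),int(v); save(c,"v5.png",(u-50,v-50,u+50,v+50),6)
t=cam("top"); print([ (b,onz(t,*b[0],34).round(0)) for b in blobs(t,(5,150,100),(18,255,255))])
save(t,"t5.png",(310,190,400,280),4)
a=cv2.imread("pics/t5.png"); b=cv2.imread("pics/v5.png"); cv2.imwrite("pics/v5.png",cv2.hconcat([b[100:500,100:500],cv2.resize(a,(400,400))]))
print(u-50,v-50)
E
```

```text
[515.5506806  -35.07206983 228.19247718] [-3.14126023e+00 -3.74388320e-04  2.82850215e+00] 84.84863547828485
[515.15727553 -36.67002415 228.14365257] [-3.14055082e+00 -5.18085339e-04  2.82567905e+00]
blue 285.67462158203125 192.0509490966797 (116.39707946777344, 118.9067611694336) [515.5 -28.8  68. ]
[(([353.1, 235.3], [342, 225, 23, 22, 380]), array([ 434., -293.,   34.]))]
235 142
```

View pics/v5.png

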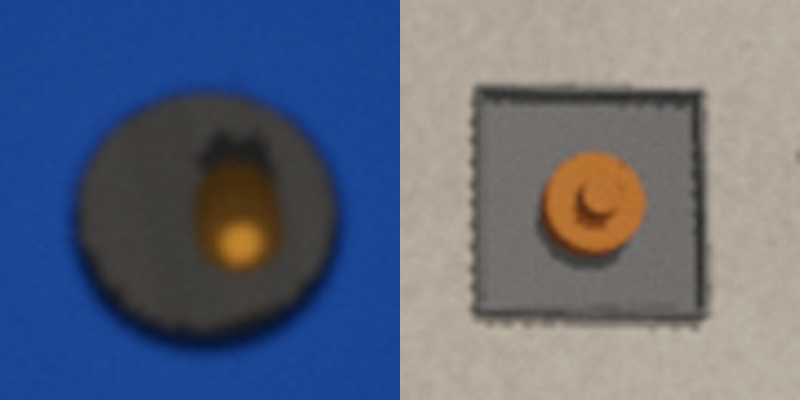

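The cap is upright in the tray at about (434,−293). The pin tip, the bright spot at crop px (239,242), sits to the right of and below the opening's centre at (208,215). I'll measure it with the arm at rest.

```bash
python3 - <<'E'
from h import *
for i in range(2):
    s=status.read_state();c=cam("wrist");s2=status.read_state();print(s["eef_pos"],s2["eef_pos"]-s["eef_pos"])
    h=cv2.cvtColor(c["img"],cv2.COLOR_RGB2HSV)
    m=cv2.inRange(h,(100,120,40),(130,255,255))
    ks=sorted(cv2.findContours(m,cv2.RETR_CCOMP,cv2.CHAIN_APPROX_NONE)[0],key=cv2.contourArea)
    (u,v),ax,_=cv2.fitEllipse(cv2.convexHull(ks[-1])); p=onz(c,u,v,68); print("outer",u,v,p.round(1))
    (a,b),ax,_=cv2.fitEllipse(cv2.convexHull(ks[-2])); print("inner",a,b,ax,onz(c,a,b,68).round(1))
    roi=cv2.inRange(h,(8,120,120),(28,255,255)); roi[:int(v)-30]=0;roi[int(v)+30:]=0;roi[:,:int(u)-30]=0;roi[:,int(u)+30:]=0
    M=cv2.moments(roi,True); a,b=M["m10"]/M["m00"],M["m01"]/M["m00"]; q=onz(c,a,b,82); print("pin",a,b,M["m00"],q.round(1),(q-p).round(1))
E
```

```text
[514.98296717 -37.4916314  228.1519907 ] [ 0.00948003 -0.30704743  0.02021111]
outer 288.8813781738281 191.83546447753906 [515.5 -28.8  68. ]
inner 288.8033447265625 193.7530517578125 (41.612796783447266, 44.531707763671875) [517.  -29.3  68. ]
pin 294.7608695652174 198.41304347826087 46.0 [518.6 -25.4  82. ] [ 3.1  3.4 14. ]
[514.9924472  -37.79867882 228.17220181] [0.09319164 0.00127207 0.05167669]
outer 289.2167663574219 191.7042999267578 [515.5 -28.8  68. ]
inner 289.1472473144531 193.64773559570312 (41.78459548950195, 44.62753677368164) [517.1 -29.3  68. ]
pin 294.92857142857144 198.1904761904762 42.0 [518.5 -25.5  82. ] [ 3.   3.3 14. ]
```

Emit:
play_rows([
  [18,29.6,4,0,0],
  [18,29.6,4,0,0],
  [18,29.6,4,0,0],
  [18,29.6,4,0,0],
  [18,29.6,4,0,0],
  [18,29.6,4,0,0],
  [18,29.6,4,0,0],
  [18,29.6,4,0,0],
])

```text
clock: 8.25
eef_pos: [433.7, 308.4, 187.5]
tool_rot: [3.138, -0.003, 2.835]
force: [-0.3, -0.0, -0.2]
width: 85.3
```

Emit:
play_rows([
  [0,0,0,0,0],
  [0,0,0,0,0],
])

```text
clock: 8.45
eef_pos: [437.4, 298.9, 188.3]
tool_rot: [-3.14, 0.001, 2.822]
force: [0.9, -0.5, 0.1]
width: 85.6
```

```bash
cat > cov.py <<'E'
from h import *
s=status.read_state();c=cam("wrist");print(s["eef_pos"],s["tool_rot"])
g=c["img"];gr=cv2.cvtColor(g,cv2.COLOR_RGB2GRAY);hs=cv2.cvtColor(g,cv2.COLOR_RGB2HSV)
u0,v0=proj(c,(435.5,300,26)); print(u0,v0); u0,v0=int(u0),int(v0)
W=75; m=((gr>140)&(hs[...,1]<32)).astype(np.uint8)
mm=np.zeros_like(m); mm[v0-W:v0+W,u0-W:u0+W]=m[v0-W:v0+W,u0-W:u0+W]
k=max(cv2.findContours(mm,0,cv2.CHAIN_APPROX_NONE)[0],key=cv2.contourArea)
(u,v),ax,_=cv2.fitEllipse(cv2.convexHull(k)); print("disc",u,v,ax,"exp",72*c["f"]/(c["o"][2]-26),onz(c,u,v,26).round(1))
cv2.imwrite("pics/cov.png",cv2.resize(g[v0-100:v0+100,u0-100:u0+100,::-1],(600,600)))
E
python3 cov.py
```

```text
[437.38500836 298.9364212  188.33497517] [-3.14027929e+00  5.67267389e-04  2.82240006e+00]
279.0752044383402 191.0964362881454
disc 278.3202819824219 192.8795623779297 (83.26081848144531, 86.44955444335938) exp 90.05347013725748 [436.7 298.9  26. ]
```

View pics/cov.png

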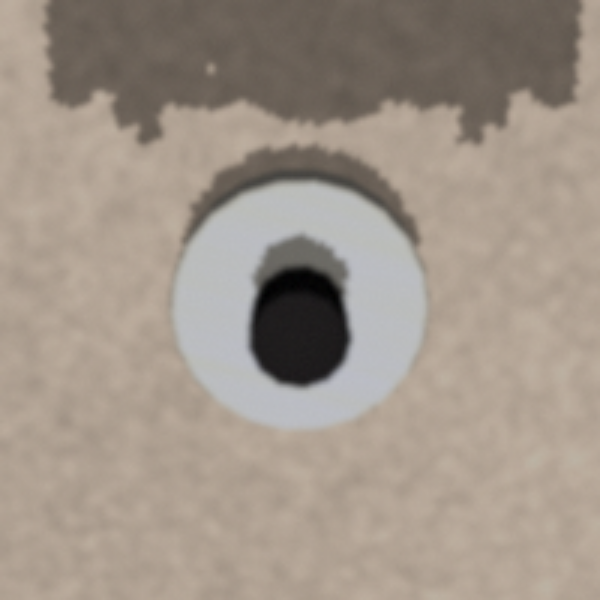

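The cover is under the gripper: disc centre at crop px (300,305), knob top at (300,336). Measured (436.7, 298.9) against TCP (437.4, 298.9). Descending and gripping.

Emit:
play_rows([
  [0,0,5,0,0],
  [0,0,10,0,0],
  [0,0,13,0,0],
  [0,0,14.6,0,0],
  [0,0,14.6,0,0],
  [0,0,14.6,0,1],
  [0,0,14.6,0,1],
  [0,0,14.6,0,1],
])

```text
clock: 9.3
eef_pos: [437.4, 301.6, 43.7]
tool_rot: [3.14, 0.002, 2.825]
force: [0.1, 0.3, 0.5]
width: 44.2
```

Emit:
play_rows([
  [0,0,0,0,1],
  [0,0,0,0,1],
  [0,0,0,0,1],
  [0,0,0,0,1],
  [0,0,0,0,1],
])

```text
clock: 9.8
eef_pos: [436.8, 301.3, 43.6]
tool_rot: [3.141, 0.001, 2.826]
force: [-0.9, -2.4, 7.4]
width: 24.0
```

Emit:
play_rows([
  [0,0,-1,0,1],
  [0,0,-3,0,1],
  [0,0,-7,0,1],
  [0,0,-11,0,1],
  [0,0,-14,0,1],
  [-2,-3,-15,0,1],
  [-5,-7,-15,0,1],
  [-7.5,-11.5,-15,0,1],
])

```text
clock: 10.6
eef_pos: [472.7, 169.6, 193.5]
tool_rot: [3.14, 0.002, 2.828]
force: [0.9, -1.4, -3.1]
width: 23.6
```

Emit:
play_rows([
  [-3,-4.5,0,0,1],
  [-5.5,-8.5,0,0,1],
  [-7.5,-12.5,0,0,1],
  [-9.5,-15.5,0,0,1],
  [-10.2,-16.8,0,0,1],
  [-10.4,-17.0,0,0,1],
  [-10.4,-17.0,0,0,1],
  [-10.4,-17.0,0,0,1],
])

```text
clock: 11.4
eef_pos: [517.4, -21.3, 192.3]
tool_rot: [3.14, -0.001, 2.829]
force: [1.0, 0.9, -3.7]
width: 24.2
```

```bash
python3 - <<'E'
from h import *
s=status.read_state();c=cam("wrist");s2=status.read_state();print(s["eef_pos"],s2["eef_pos"],s["tool_rot"],s["force"],s["width"])
print("disc pred",[proj(c,s["eef_pos"]+np.array([0,0,-17.6-d])) for d in(0,26)])
save(c,"w6.png")
E
```

```text
[517.40952211 -21.308652   192.31401988] [517.44041332 -21.34318259 192.28014009] [ 3.14047029e+00 -1.10866050e-03  2.82891630e+00] [ 0.98875788  0.85441696 -3.68522187] 24.204415579618647
disc pred [(np.float64(278.43226479053067), np.float64(272.4817038263521)), (np.float64(278.3355781999827), np.float64(249.8905124750781))]
```

View pics/w6.png

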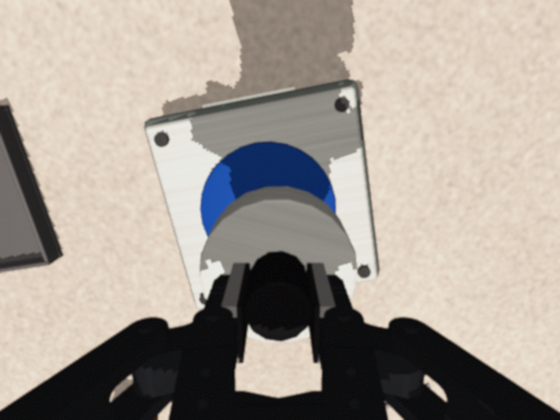

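The cover hangs level in the gripper. Its top-face edge is at about px (279,200) and the lower rim at (279,186). The disc spans u 200–358, so it is centred on the tool. Now the offset along tool x.

```bash
python3 - <<'E'
from h import *
s=status.read_state();c=cam("wrist");e=s["eef_pos"];y=s["tool_rot"][2];tx=np.array([np.cos(y),np.sin(y),0]);ty=np.array([np.sin(y),-np.cos(y),0])
g=cv2.cvtColor(c["img"],cv2.COLOR_RGB2GRAY)
print(g[180:212,279].tolist())
for o in(-2,0,2): print(o,[proj(c,e+tx*(36+o)+[0,0,z])[1].round(1) for z in(-17.6,-43.6)])
row=c["img"][240].astype(int); print([proj(c,e+ty*a+[0,0,-17.6])for a in(-36,36)])
p=np.array([518.5,-25.4,0]); d=p-e; print(e,"to pin tool dx,dy",d@tx,d@ty,"seat",(np.array([515.5,-28.8,0])-e)@tx,(np.array([515.5,-28.8,0])-e)@ty)
h=cv2.cvtColor(c["img"],cv2.COLOR_RGB2HSV); 
for v in(240,250): print([i for i in range(190,370) if abs(int(g[v,i])-int(g[v,i-1]))>25])
print("chamber x axis yaw guess: holes", [onz(c,*q,60).round(1)[:2] for q in((161,139),(342,104),(364,271))])
E
```

```text
[37, 38, 38, 38, 40, 48, 66, 83, 89, 93, 93, 96, 95, 94, 94, 95, 95, 98, 103, 120, 137, 147, 147, 143, 140, 139, 138, 137, 136, 137, 138, 139]
-2 [np.float64(198.8), np.float64(185.2)]
0 [np.float64(194.2), np.float64(181.2)]
2 [np.float64(189.5), np.float64(177.1)]
[(np.float64(197.8227276834968), np.float64(272.5358788712234)), (np.float64(359.0540463804947), np.float64(272.4234384485355))]
[517.44041332 -21.34318259 192.28014009] to pin tool dx,dy -2.2552585473352984 -3.5347277539323056 seat -0.4455726535633909 -7.692255500788962
[206, 207, 350, 351]
[202, 203, 354, 355]
chamber x axis yaw guess: holes [array([446.7, -85.6]), array([463.2,  42.4]), array([590.7,  26.1])]
```

Emit:
play_rows([
  [0,-0.3,2,0,1],
  [0,-0.35,4,0,1],
  [0,-0.35,5.5,0,1],
  [0,-0.35,6.0,0,1],
  [0,-0.35,6.0,0,1],
  [0,-0.35,6.0,0,1],
])

```text
clock: 12.1
eef_pos: [517.3, -26.6, 132.9]
tool_rot: [3.141, 0.001, 2.827]
force: [-0.2, 0.9, -3.0]
width: 24.0
```

```bash
cat > st.py <<'E'
from h import *
s=status.read_state();e=s["eef_pos"];y=s["tool_rot"][2];tx=np.array([np.cos(y),np.sin(y),0]);ty=np.array([np.sin(y),-np.cos(y),0])
d=np.array([518.5,-25.4,0])-e-tx*-2.2
print(s["clock"],e.round(2),s["tool_rot"].round(4),s["force"].round(2),s["torque"].round(2),"err tool",(d@tx).round(2),(d@ty).round(2))
E
python3 st.py
```

```text
12.1 [517.25 -26.57 132.89] [3.1412e+00 9.0000e-04 2.8266e+00] [-0.18  0.88 -3.02] [ 0.03 -0.06 -0.01] err tool 1.37 1.5
```

Emit:
play_rows([
  [0.1,0.15,0.2,0,1],
  [0.1,0.15,0.4,0,1],
  [0.1,0.15,0.6,0,1],
  [0.1,0.15,0.8,0,1],
  [0.1,0.15,1.0,0,1],
  [0.1,0.15,1.0,0,1],
])

```text
clock: 12.7
eef_pos: [516.0, -25.3, 122.0]
tool_rot: [-3.141, -0.001, 2.826]
force: [-0.6, 0.2, -2.9]
width: 24.3
```

```bash
python3 st.py
```

```text
12.7 [516.04 -25.35 122.01] [-3.1414e+00 -6.0000e-04  2.8256e+00] [-0.61  0.16 -2.9 ] [-0.04  0.02  0.04] err tool -0.15 0.71
```

TCP is 3.6 mm below tip contact with no push, so the bore seems to have gone over the tip. Going down gently.

Emit:
play_rows([
  [0,0.05,0.15,0,1],
  [0,0.05,0.3,0,1],
  [0,0.05,0.45,0,1],
  [0,0.05,0.6,0,1],
  [0,0.05,0.6,0,1],
])

```text
clock: 13.2
eef_pos: [516.5, -24.8, 116.2]
tool_rot: [3.141, 0.0, 2.826]
force: [1.0, 0.1, -3.1]
width: 23.7
```

```bash
python3 st.py
```

```text
13.2 [516.55 -24.77 116.17] [3.1415e+00 1.0000e-04 2.8259e+00] [ 1.03  0.11 -3.06] [ 0.05 -0.13 -0.  ] err tool 0.15 0.01
```

Emit:
play_rows([
  [0,0,0.2,0,1],
  [0,0,0.4,0,1],
  [0,0,0.6,0,1],
  [0,0,0.8,0,1],
  [0,0,0.9,0,1],
  [0,0,0.9,0,1],
])

```text
clock: 13.8
eef_pos: [516.6, -24.8, 107.9]
tool_rot: [3.141, 0.0, 2.826]
force: [-1.4, 0.2, 7.4]
width: 23.8
```

```bash
python3 st.py
```

```text
13.8 [516.61 -24.81 107.94] [3.1413e+00 5.0000e-04 2.8258e+00] [-1.38  0.23  7.42] [0.07 0.35 0.03] err tool 0.22 0.03
```

Emit:
play_rows([
  [0,0,0.1,0,1],
  [0,0,0.2,0,1],
  [0,0,0.3,0,1],
  [0,0,0.3,0,1],
])

```text
clock: 14.2
eef_pos: [516.6, -24.8, 105.5]
tool_rot: [3.141, 0.001, 2.826]
force: [-1.9, 0.1, 11.5]
width: 23.9
```

```bash
python3 st.py
```

```text
14.2 [516.64 -24.81 105.52] [3.1411e+00 8.0000e-04 2.8257e+00] [-1.88  0.07 11.49] [0.06 0.59 0.03] err tool 0.25 0.02
```

Emit:
play_rows([
  [0,0,0.1,0,1],
  [0,0,0.2,0,1],
  [0,0,0.3,0,1],
  [0,0,0.3,0,1],
])

```text
clock: 14.6
eef_pos: [516.8, -24.8, 105.3]
tool_rot: [3.14, 0.002, 2.826]
force: [-9.4, 1.4, 39.1]
width: 23.9
```

```bash
python3 st.py
```

```text
14.6 [516.77 -24.83 105.29] [3.1403e+00 1.9000e-03 2.8256e+00] [-9.4   1.39 39.11] [ 0.15  1.91 -0.02] err tool 0.38 -0.0
```

The hard stop is reached: z stalls at 105.3 while the force climbs. I'll ease off a little so it stays home with margin under 40 N, then check.

Emit:
play_rows([
  [0,0,-0.1,0,1],
  [0,0,-0.15,0,1],
  [0,0,-0.15,0,1],
  [0,0,-0.15,0,1],
])

```text
clock: 15.0
eef_pos: [516.7, -24.8, 105.4]
tool_rot: [3.141, 0.001, 2.826]
force: [-4.6, 1.1, 24.5]
width: 24.3
```

```bash
python3 st.py; python3 - <<'E'
from h import *
c=cam("wrist");save(c,"w7.png"); s=cam("side"); save(s,"s7.png",(180,120,380,320),2.1)
a=cv2.imread("pics/w7.png");b=cv2.imread("pics/s7.png");cv2.imwrite("pics/v7.png",cv2.hconcat([cv2.resize(a,(480,360)),cv2.resize(b,(320,320),)[:, :]] if 0 else [cv2.resize(a,(480,360)),cv2.resize(b,(320,360))]))
E
```

```text
15.0 [516.74 -24.83 105.43] [3.1407e+00 1.5000e-03 2.8256e+00] [-4.58  1.13 24.53] [0.16 1.26 0.02] err tool 0.35 0.01
```

View pics/v7.png

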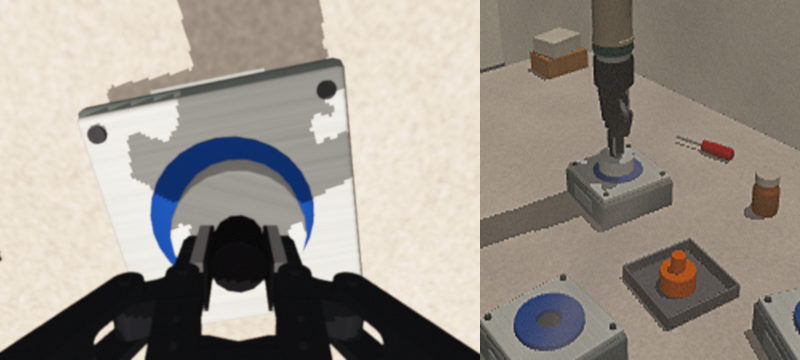

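The cover lies flat inside the blue ring, disc at about px (238,215). The cap stands in the tray and the driver and jar look undisturbed. Height (105.4 against 105.6 expected) and force (24.5 N steady) both say it is home, so I'm handing in.

```bash
python3 -c "
from h import *
print(order.finish_job())"; python3 st.py
```

```text
the job is handed in; nothing more can be done
None
the job is handed in; nothing more can be done
```

I put the orange cap upright in the grey tray, then lowered the cover onto the hidden pin and pressed the seat home. The job was handed in at about 15 s with the gripper still holding the cover down. I measured the pin with the wrist camera once the cap was off, so the cover went onto it directly and no sliding search was needed.

**Last checks:**
- **Seat:** The tool height was 105.4 mm, against 105.6 mm expected with the seat fully home. Going further down raised the force from 11.5 to 39 N with almost no movement, so the seat was on its stop.
- **Final push:** I eased off to a steady 24.5 N. The brief 39 N peak came close to the 40 N limit but stayed under it.
- **Last picture:** The cover sits flat inside the blue ring and the cap is in the tray. The jar and screwdriver look untouched.
- **Not checked:** The canister was not in that last cropped picture. The arm never went near it.

**Disagreements:** The gripper read about 2 mm narrower than the true knob widths on both objects. The chamber's side measured about 155 mm from the top camera instead of 160 mm. Neither affected the result.

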